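Leak check along a degasser's gasket seam

TASK

Take the leak-detector wand (the one with the bent nose) and guide its tip slowly, about 3 cm per second, along the whole black seam of the degasser housing, from the end on the round port's side, round the bend, to the end near the square block, keeping the tip just above the seam (a few millimetres) without pressing on the housing. Then set the wand down, not dropped, fully home in its own cradle, nose the same way as before. Leave everything else where it is.

Things in the scene. Friction and masses are not known exactly. Their poses are not given: they have to be found in the camera images.
- wand: Leak-detector wand, 130 to 250 g: grey box-shaped handle 140 x 26 x 26 mm, at its front a thin bent steel nose (10 mm tube) whose end hangs down. Origin: centre of the handle's underside; x along the handle to the nose, z up (handle x -70 to 70, z 0 to 26 mm). The nose runs level to x = 110 mm, then bends down. Grip from above across the handle's middle, between the cradle's posts
- wand_tip (a point): The rounded lower end of the wand's nose, at x = 125, y = 0, z = -50 mm in the wand's frame
- cradle: The wand's own cradle, white plastic, fixed: foot 130 x 70 x 10 mm, two notched posts 16 mm thick at x = -48 and 48 mm. Origin: centre of the foot's underside, z up, x towards the end where the nose hangs out. Notches 32 mm wide, floor at z = 85 mm, flared lips up to 110 mm. The seated wand has its origin at about x = 0, y = 0, z = 85 mm and axes along the cradle's
- housing: White degasser housing, fixed flat box 200 x 180 x 60 mm. Origin: centre of its underside, z up; flat top at z = 60 mm. An aluminium panel fills the top's -x, +y corner, edged by a black gasket seam (under 2 mm proud), a rounded L 225 mm long. On the top stand only a round steel port (26 mm wide, 26 tall, at x = 72, y = 62) and a square steel block (26 wide, 22 tall, at x = -72, y = -72)
- seam_0 (a point): start of the seam (the round port's end), on the housing's top; points are 32 mm apart along the seam. Housing frame: x = 30, y = 80 mm; from here the seam runs straight along -y to y = -5 mm, then a quarter circle of radius 35 mm about x = -5, y = -5 mm, then straight along -x
- seam_1 (a point): point 1 of 7 along the seam from its start, on the housing's top; points are 32 mm apart along the seam
- seam_2 (a point): point 2 of 7 along the seam from its start, on the housing's top; points are 32 mm apart along the seam
- seam_3 (a point): point 3 of 7 along the seam from its start, on the housing's top; points are 32 mm apart along the seam
- seam_4 (a point): point 4 of 7 along the seam from its start, on the housing's top; points are 32 mm apart along the seam
- seam_5 (a point): point 5 of 7 along the seam from its start, on the housing's top; points are 32 mm apart along the seam
- seam_6 (a point): point 6 of 7 along the seam from its start, on the housing's top; points are 32 mm apart along the seam
- seam_7 (a point): finish of the seam (the square block's end), on the housing's top; points are 32 mm apart along the seam. Housing frame: x = -90, y = -40 mm
- torch: Bystander: similar grey box-shaped handle (140 x 26 x 26 mm) with a short straight thick head, no bent nose; 185 mm long; loose in the other cradle. Origin: centre of the handle's underside
- cradle_other: The torch's cradle, same make as the wand's, fixed, occupied by the torch. Origin: centre of the foot's underside
- beaker: Bystander: glass beaker, 68 mm wide, 75 mm tall, loose. Origin: centre of its underside
- bottle: Bystander: glass bottle with blue cap, 72 mm wide, 130 mm tall, loose. Origin: centre of its underside
- jar: Bystander: amber jar, 64 mm wide, 75 mm tall, loose. Origin: centre of its underside
- spatula: Bystander: steel spatula, 180 mm long, lying loose. Origin: underside, along the tool
- dish: Bystander: white bowl, 80 mm wide, 30 mm tall, loose. Origin: centre of its underside
- cap: Bystander: blue screw cap, 44 mm wide, 25 mm tall, loose. Origin: centre of its underside
Mind the look-alikes: they are no part of the job. Leave any orange or yellow look-alike of the wand alone.

How it is judged:
On the way, in this order (a step that is already met when the one before it is completed fails the run):
1. the wand's tip is within 12 mm of the start of the seam, moving slower than 80 mm/s (distance between wand_tip and seam_0 below 0.012 m and linear speed of wand below 0.08 m/s), for 0.1 s.
2. the wand's tip is within 12 mm of the seam point 1, moving slower than 80 mm/s (distance between wand_tip and seam_1 below 0.012 m and linear speed of wand below 0.08 m/s), for 0.1 s.
3. the wand's tip is within 12 mm of the seam point 2, moving slower than 80 mm/s (distance between wand_tip and seam_2 below 0.012 m and linear speed of wand below 0.08 m/s), for 0.1 s.
4. the wand's tip is within 12 mm of the seam point 3, moving slower than 80 mm/s (distance between wand_tip and seam_3 below 0.012 m and linear speed of wand below 0.08 m/s), for 0.1 s.
5. the wand's tip is within 12 mm of the seam point 4, moving slower than 80 mm/s (distance between wand_tip and seam_4 below 0.012 m and linear speed of wand below 0.08 m/s), for 0.1 s.
6. the wand's tip is within 12 mm of the seam point 5, moving slower than 80 mm/s (distance between wand_tip and seam_5 below 0.012 m and linear speed of wand below 0.08 m/s), for 0.1 s.
7. the wand's tip is within 12 mm of the seam point 6, moving slower than 80 mm/s (distance between wand_tip and seam_6 below 0.012 m and linear speed of wand below 0.08 m/s), for 0.1 s.
8. the wand's tip is within 12 mm of the finish of the seam, moving slower than 80 mm/s (distance between wand_tip and seam_7 below 0.012 m and linear speed of wand below 0.08 m/s), for 0.1 s.
9. the wand is set down into its own cradle (within 10 mm of its seat) while still in the fingers (x of wand in the frame of cradle between -0.02 and 0.02 m and y of wand in the frame of cradle between -0.008 and 0.008 m and x of wand_tip in the frame of cradle above 0.08 m and z of wand in the frame of cradle between 0.08 and 0.095 m and contact force between the fingers and wand above 0.5 N), for 0.05 s.
At the end, for the whole second after the job is handed in: The wand rests in both notches of its own cradle: its origin within 20 mm along and 8 mm across of the cradle's middle and at most 4 mm above the notch floor (85 mm), level (0.08 rad), along the cradle (0.12 rad) with the nose on the cradle's +x side, at rest and released (x of wand in the frame of cradle between -0.02 and 0.02 m and y of wand in the frame of cradle between -0.008 and 0.008 m and x of wand_tip in the frame of cradle above 0.08 m and z of wand in the frame of cradle between 0.08 and 0.089 m and angle between the x axis of wand and the x axis of cradle, either way round below 0.12 rad and angle between the z axis of wand and the z axis of cradle, either way round below 0.08 rad and linear speed of wand below 0.02 m/s); the robot touches nothing.
It fails at once if the wand presses on the housing with more than 30 N (contact force between wand and housing above 30 N).
It fails at once if a bystander is moved by more than 30 mm (distance of any of torch, beaker, bottle, jar, spatula, dish, cap from where it was at the start of the episode above 0.03 m).
It also fails if it takes over 64 s, if anything falls off the work surface, if the arm or the gripper's body presses on something with over 40 N, if the wrist force passes 120 N, or if a joint passes its speed limit or range.

ROBOT

A 6-joint arm with a two-finger parallel gripper is mounted at the origin on the work surface. World frame = base frame: x ahead of the robot, y to its left, z up, the work surface at z = 0. Lengths are in m, angles in rad, forces in N, time in s.
With the tool pointing down it reaches from about 0.35 to 0.975 m from the base axis. Payload 4.9 kg.
Tool frame: the origin (TCP) lies midway between the tips of the shut fingers; the grasp point (between the pads) lies 19 mm behind it (ctrl.hold_point_z is the distance from the TCP to the grasp point, in m); z points along the fingers, y is the line along which they close (so a half turn about z gives the same grasp; the last joint's range is limited). The gripper opens to 85 mm and grips with 20 to 120 N. Pads are 22 mm wide; open, the fingers measure 114 mm over their backs; the gripper's body (76 mm by 85 mm) begins 54 mm behind the grasp point. The pads swing forward as they close: fully open they stand 13 mm farther back than shut.
Start: joints at [1.03, 0.053, 1.613, -0, 1.476, -0.119], TCP at [0.256, 0.57, 0.231] pointing down, gripper open.
Joint ranges: [-3.01, 3.01], [-1.01, 2.22], [0.06, 2.58], [-1.02, 4.17], [0.09, 2.62], [-3.14, 3.14]. Speed limits (rad/s): [2.57, 2.57, 3.14, 3.14, 3.14, 3.14].

INTERFACE

Orientations are given as a rotation vector (axis times angle).
In Python, from station import status, viewer, finish_job, ctrl gives the robot as it stands.
- The arm moves only by the shell command python3 -m jog 'ROWS' [FORCE]. ROWS is JSON, a list of rows, each a list of 7 numbers: the turn, a rotation vector about the tool's x, y, z each as a share of 5 degrees, from -1 to 1, then the shift along the tool's x, y, z each as a share of 30 mm, from -1 to 1, then the opening, from -1 (shut) to 1 (fully open). A call has 1 to 5 rows; each row shifts and turns the commanded pose from where the row before left it, along the tool's axes as they then stand; what a row does not reach is not made up. A row lasts 1/8 s, in which the tool goes at most 62.5 mm and 10.7 degrees, less where a joint would pass 70% of its speed; a pose out of reach is approached as far as the arm can. A call with a number of a shift or a turn outside -1 to 1 is refused whole. A call with a gripper value outside its range is refused whole. The fingers move at their own pace and stop on an object; FORCE is the grip in N (left out, the last holds). Time passes only in rows, so rows that do not move let the fingers close. It gives the time, the measured TCP pose, the force, the opening and the grip force at its end, in the units of the state.
- status.get_obs(): the state, without advancing time (a new reading comes with each control period).
- viewer.get_image(name): name is "side" or "top" or "wrist"; returns a dict with "img" (384x512x3 uint8, red, green, blue), "fovy" (degrees; the focal length in pixels is half the picture's height over the tangent of half this angle, whatever the lens; pixels are square), "cx", "cy" (the principal point, pixels), "rvec" (rotation vector, rad) and "tvec" (3), from world to camera coordinates, as OpenCV has them. Camera axes: x right, y down, z forward; pixel columns grow to the right and rows downward; lengths in m; the calibration is good to about 2 mm. The wrist camera is an equidistant fisheye: a pixel r from the principal point sees the ray r / f radians off the axis. A picture is of the moment at which its call begins. There is no depth.
- finish_job(): hands the job in; it is judged then, once.
The state is a dict: "t": time; "q": joint angles; "dq": joint speeds; "effort": joint torques, N m; "tool_pos": TCP position; "tool_rot": TCP orientation; "contact_force": force on the tool from outside, world axes, zero at the start; "wrist_torque": the same for the moment, N m; "opening": finger opening in m; "grip_force": force on a finger pad.
Only numpy, scipy, OpenCV 4.12 (cv2) and the standard library are available. Lean on these libraries where they do the work, as an engineer would, in place of code of your own. Each camera call takes 0.05 s, during which the arm holds its last target. There are 200 camera calls.

## Working session

There is one attempt and no reset: what is moved stays moved. The work goes in short steps, Python scripts to look and compute and a shell command to move; the robot and the scene stay as the last step left them, time stands still between calls to the robot, and variables do not carry over. Pictures are saved under pics/ and viewed, at most 10 in all, crops included, and the job is handed in when it is done.

```bash
ls; mkdir -p pics; python3 - <<'E'
from station import status, viewer, ctrl
import cv2, numpy as np
o=status.get_obs(); print(o['t'],o['tool_pos'],o['tool_rot'],o['opening'],ctrl.hold_point_z)
import pickle
d={}
for n in ['top','side','wrist']:
    d[n]=viewer.get_image(n); cv2.imwrite(f'pics/{n}0.png',d[n]['img'][:,:,::-1]); print(n,{k:v for k,v in d[n].items() if k!='img'})
pickle.dump(d,open('d0.pkl','wb'))
E
```

```text
pics
0.0 [0.25553905 0.56967917 0.230068  ] [-0.6575414  -3.07129959  0.00308126] 0.08524719603386728 0.0187
top {'fovy': 53.140275235155165, 'cx': 259.0996506760811, 'cy': 184.41485309100452, 'rvec': array([ 2.1633039 , -2.21827592,  0.05953359]), 'tvec': array([0.07631155, 0.50050964, 1.23122678])}
side {'fovy': 48.73068404684962, 'cx': 256.50838807818553, 'cy': 190.9715066356231, 'rvec': array([ 2.23988612, -0.88654163,  0.37995115]), 'tvec': array([-0.30407004,  0.34637475,  1.00062037])}
wrist {'fovy': 65.70646984690485, 'cx': 253.93067869470278, 'cy': 189.71992003931632, 'rvec': array([-2.42513514, -1.5719678 , -0.22358553]), 'tvec': array([-0.62259711, -0.03706063,  0.38107066])}
```

View pics/top0.png

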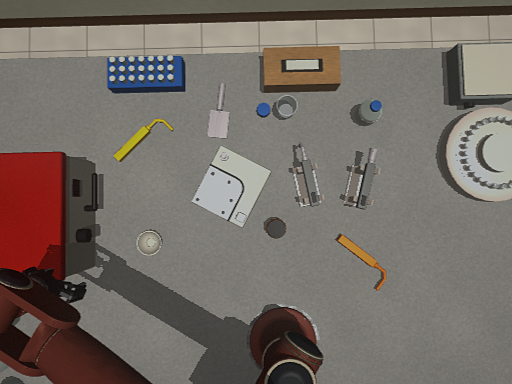

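View pics/side0.png

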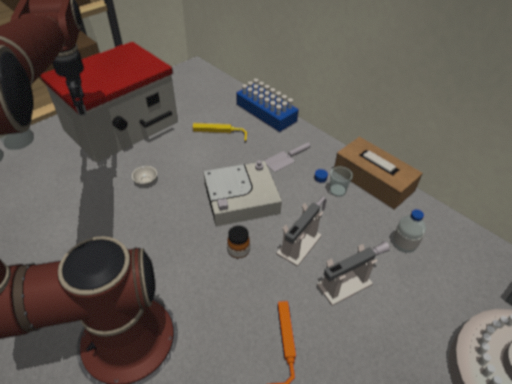

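Top view: two grey handles in cradles, at (308,180) with a thin dark nose pointing up-left and at (366,180) with a thick light head. Side view: the same two at (303,230) and (350,270). The yellow one (145,138) and orange one (362,260) are the decoys. I'll confirm with an enlarged crop.

```bash
python3 - <<'E'
import pickle,cv2,numpy as np
d=pickle.load(open('d0.pkl','rb'))
a=d['top']['img'][135:215,285:385]; b=d['side']['img'][190:305,270:395]
h=d['top']['img'][140:235,185:275]
r=lambda i,w,hh:cv2.resize(i,(w,hh),interpolation=cv2.INTER_CUBIC)
c=np.hstack([np.vstack([r(a,375,300),r(h,284,300)[:,:284] if 0 else cv2.copyMakeBorder(r(h,284,300),0,0,0,91,cv2.BORDER_CONSTANT)]),cv2.copyMakeBorder(r(b,420,386),0,214,0,0,cv2.BORDER_CONSTANT)])
cv2.imwrite('pics/crop1.png',c[:,:,::-1]); print(c.shape)
E
```

```text
(600, 795, 3)
```

View pics/crop1.png

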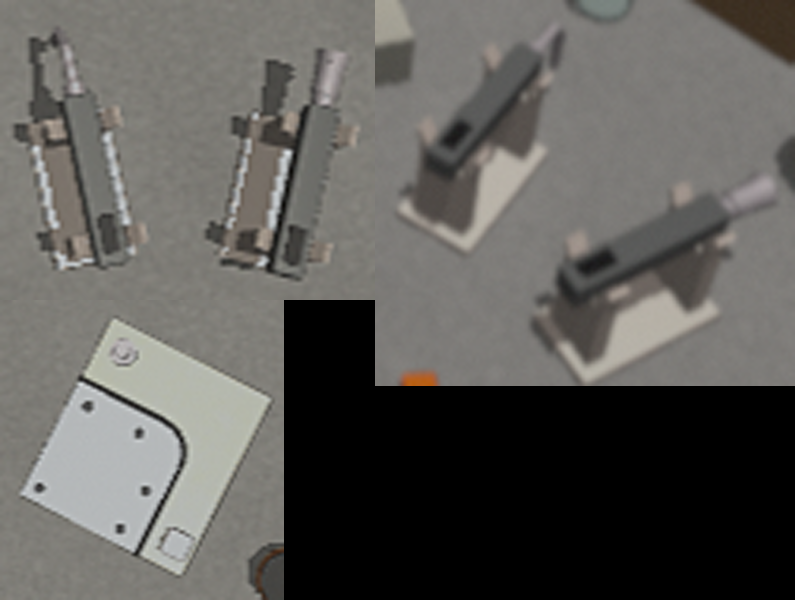

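The crop confirms it: the left one (top view, 308,180) has the thin nose bent down, so it is the wand. The right one has a thick straight head, so it is the torch. On the housing, the round port is at about (224,156) and the square block at about (241,217). Next I measure.

```bash
cat > h.py <<'E'
import numpy as np,cv2
from scipy.spatial.transform import Rotation as R
def cam(c):
    M=R.from_rotvec(c['rvec']).as_matrix(); return M,-M.T@c['tvec'],192/np.tan(np.radians(c['fovy']/2))
def ray(c,uv,fish=False):
    M,o,f=cam(c); p=(np.atleast_2d(uv).astype(float)-[c['cx'],c['cy']])/f
    if fish:
        r=np.linalg.norm(p,axis=1,keepdims=True); d=np.hstack([p/np.maximum(r,1e-9)*np.sin(r),np.cos(r)])
    else: d=np.hstack([p,np.ones((len(p),1))])
    return o,d@M
def plane(c,uv,z,fish=False):
    o,d=ray(c,uv,fish); return (o+d*((z-o[2])/d[:,2])[:,None])[:,:2]
def proj(c,X,fish=False):
    M,o,f=cam(c); p=np.atleast_2d(X)@M.T+c['tvec']
    if fish:
        r=np.linalg.norm(p[:,:2],axis=1,keepdims=True); q=p[:,:2]/r*np.arctan2(r,p[:,2:])
    else: q=p[:,:2]/p[:,2:]
    return q*f+[c['cx'],c['cy']]
E
python3 - <<'E'
import pickle; from h import *
d=pickle.load(open('d0.pkl','rb')); t=d['top']; im=t['img'].astype(int)
# housing: bright region
g=im.min(2); m=np.zeros(g.shape,np.uint8); m[140:235,185:275]=(g[140:235,185:275]>150)
m=cv2.morphologyEx(m,cv2.MORPH_CLOSE,np.ones((5,5)))
cs=max(cv2.findContours(m,0,1)[0],key=cv2.contourArea)
b=cv2.minAreaRect(cs); print('rect px',b)
P=plane(t,cs[:,0,:],0.06); r=cv2.minAreaRect((P*1000).astype(np.float32)); print('housing',r); 
print('port,block',plane(t,[[224,156.5],[241,217]],[.086,.082]) )
# wand handle
for nm,z,x0,x1 in(('wand',.111,298,322),):
    sub=im[150:212,x0:x1]; print(sub[30,:].tolist())
    s=sub.sum(2)
    for row in sub[::4]: print(' '.join('%3d'%(v.sum()//3) for v in row))
E
```

```text
rect px ((230.48622131347656, 185.90208435058594), (56.904815673828125, 63.256378173828125), 26.9802303314209)
housing ((497.52606201171875, 153.0323944091797), (177.93780517578125, 197.4604949951172), 61.596702575683594)
port,block [[0.58674456 0.16921458]
 [0.40013485 0.12133459]]
[[119, 111, 102], [124, 115, 107], [123, 115, 106], [123, 114, 107], [124, 117, 108], [127, 120, 110], [106, 100, 92], [52, 53, 51], [96, 96, 93], [123, 124, 119], [115, 115, 111], [115, 115, 110], [114, 113, 108], [115, 115, 109], [113, 113, 108], [100, 100, 95], [138, 141, 141], [194, 197, 200], [166, 170, 169], [124, 123, 116], [132, 130, 124], [131, 128, 123], [129, 126, 120], [133, 130, 124]]
124 123 114 104 149 173 131 117 121 122 124 123 124 122 121 121 122 120 122 122 122 122 125 122
126 128 126 106  93 159 178 135 123 121 122 125 124 123 123 124 121 124 124 122 123 125 123 124
127 125 130 108  87 129 167 180 141 119 109 127 127 123 119 120 122 123 123 126 127 123 122 122
 71  72  55  44  89 118 112 111 110 109 110 102 108 129 123 123 124 123 123 126 124 122 125 122
 71  77 104  91  47  93 115 111
[... 420 characters left out ...]
 139 172 120 124 129 128 127
166 107 114 115 114 115 118 104  54  76 120 115 113 114 112 112 108 114 162 160 101 127 126 123
169 111 111 115 113 115 116 119 103  56  82 123 116 115 116 117 114 104 141 196 160  96 125 123
163 200 169 108 113 114 115 115 120  97  49  96 111  61  67  69  65  90 109 144 197 171 119 124
 87 116 118 116 103  89 126 144 140 140 105  43  98 107  62  68  69  64  92 115  90  97 118 113
101 135 177 117 106  67  73 124 144 136 134  96  48 104 108  65  75 102 112 120 105 145 180 135
121  92 124 181 137  93  80 114 118 122 124 128 121  92  71  93 128 128 126 125 126 124 122 121
126 122 120 119 121 121 122 125 127 124 120 118 122 127 129 126 123 119 120 119 124 122 121 121
```

```bash
cat >> h.py <<'E'
def togo(pos,yaw=None,noseyaw=None):
    """print move to world pos in tool-axis shares (1=30mm / 5deg); yaw=tool x yaw deg"""
    from station import status
    o=status.get_obs(); T=R.from_rotvec(o['tool_rot']).as_matrix(); p=np.array(o['tool_pos'])
    y=np.degrees(np.arctan2(T[1,0],T[0,0]))%360
    s=T.T@(np.array(pos)-p)/.03
    print('t',round(o['t'],2),'pos',p.round(4),'yawx',round(y,2),'zaxis',T[:,2].round(4),'shift shares',s.round(2),'rows',round(abs(s).max(),1))
    if yaw is not None: print('turn z shares',round(-((yaw-y+180)%360-180)/5,2))
E
python3 - <<'E'
import pickle; from h import *
d=pickle.load(open('d0.pkl','rb')); t=d['top']
M,o,f=cam(d['wrist']); print('wrist cam',o,M[2],f)
print('handle centre',plane(t,[[311,183.5],[305.5,163],[315.5,204]],.111))
print('jar,beaker,bottle,cap',plane(t,[[275,228],[287,106],[370,112],[264,110]],[.075,.075,.1,.025]))
w=plane(t,[[311,183.5]],.111)[0]; togo([*w,.231],192.7)
E
```

```text
wrist cam [0.1887492  0.5989939  0.37389243] [ 0.25761069 -0.11880343 -0.95891734] 297.3186396354542
handle centre [[ 0.49556015 -0.09177424]
 [ 0.55757588 -0.07729734]
 [ 0.43400334 -0.10318143]]
jar,beaker,bottle,cap [[ 0.36374324  0.01820155]
 [ 0.74176976 -0.02961946]
 [ 0.71008651 -0.28026738]
 [ 0.74366328  0.0417126 ]]
t 0.15 pos [0.2556 0.5698 0.2303] yawx 155.83 zaxis [-9.0e-04 -1.5e-03 -1.0e+00] shift shares [-16.32 -16.84   0.  ] rows 16.8
turn z shares -7.37
```

```bash
for i in 1 2 3; do python3 -m jog '[[0,0,0,-0.96,-0.99,0,1],[0,0,0,-0.96,-0.99,0,1],[0,0,0,-0.96,-0.99,0,1],[0,0,0,-0.96,-0.99,0,1],[0,0,0,-0.96,-0.99,0,1]]'; done | tail -1
python3 -m jog '[[0,0,-1,-0.96,-0.99,0,1],[0,0,-1,-0.9,-0.9,0,1],[0,0,-1,0,0,0,1],[0,0,-1,0,0,0,1],[0,0,-1,0,0,0,1]]'; python3 -m jog '[[0,0,-1,0,0,0,1],[0,0,-1,0,0,0,1],[0,0,-0.4,0,0,0,1],[0,0,0,0,0,0,1]]'
python3 - <<'E'
from h import *; from station import viewer,status
import pickle
togo([.4956,-.0918,.231],192.7); print(status.get_obs()['contact_force'])
w=viewer.get_image('wrist'); t=viewer.get_image('top'); pickle.dump((w,t),open('d1.pkl','wb'))
cv2.imwrite('pics/wrist1.png',w['img'][:,:,::-1])
for n,z in(('h',.111),): print(proj(w,[[.4956,-.0918,.111],[.5639,-.0764,.111],[.4273,-.107,.111]],True))
E
```

```text
grip_force: 0.0
t: 2.65
tool_pos: [0.4981, -0.0865, 0.2308]
tool_rot: [0.027, -3.141, -0.001]
contact_force: [0.5, -0.4, 0.0]
opening: 0.0854
grip_force: 0.0
t: 3.15
tool_pos: [0.4983, -0.0863, 0.2311]
tool_rot: [0.35, -3.122, -0.0]
contact_force: [0.7, 0.2, -0.6]
opening: 0.0853
grip_force: 0.0
t 3.15 pos [ 0.4983 -0.0863  0.2311] yawx 192.79 zaxis [-3.e-04  1.e-04 -1.e+00] shift shares [ 0.13 -0.16  0.  ] rows 0.2
turn z shares 0.02
[ 0.70314785  0.17615217 -0.59530871]
[[249.29710233 181.10291018]
 [249.51299456 249.12792008]
 [249.47090373 104.00318479]]
```

View pics/wrist1.png

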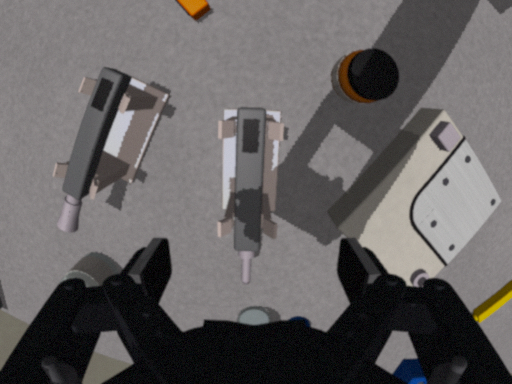

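The wrist view shows the wand in its cradle. Its handle top runs from about (251,107) at the rear to (248,250) at the nose end, which agrees with the top view. The torch is at left and the housing at right.

```bash
python3 - <<'E'
from h import *; import pickle
w,t=pickle.load(open('d1.pkl','rb')); im=w['img'].astype(int).sum(2)//3
for r in (112,150,180,210,240): print(r,im[r,226:276].tolist())
for c in (243,249,255): print(c,im[98:118,c].tolist(), im[235:260,c].tolist())
P=plane(w,[[238,107],[265,107],[234,249],[261,250]],.111,True); print(P, P.mean(0), np.linalg.norm(P[0]-P[1]),np.linalg.norm(P[2]-P[0]))
a=(P[2]+P[3]-P[0]-P[1]); print('yaw',np.degrees(np.arctan2(a[1],a[0])))
E
```

```text
112 [197, 199, 200, 201, 199, 200, 198, 199, 200, 194, 175, 114, 94, 109, 121, 124, 121, 121, 121, 120, 120, 119, 121, 115, 118, 115, 119, 114, 118, 114, 114, 112, 116, 113, 110, 111, 111, 100, 88, 93, 147, 186, 197, 198, 197, 196, 195, 195, 193, 192]
150 [200, 201, 199, 199, 199, 199, 200, 201, 192, 161, 112, 103, 109, 115, 112, 99, 72, 55, 48, 52, 45, 48, 48, 49, 46, 47, 47, 46, 46, 44, 53, 65, 90, 103, 107, 100, 86, 79, 88, 106, 118, 117, 118, 118, 115, 116, 134, 176, 193, 200]
180 [199, 195, 187, 160, 126, 115, 114, 110, 99, 83, 94, 102, 110, 108, 109, 108, 109, 109, 111, 109, 113, 109, 109, 109, 109, 107, 109, 107, 107, 106, 105, 105, 104, 101, 92, 81, 77, 95, 110, 112, 116, 117, 113, 114, 114, 117, 112, 116, 117, 111]
210 [86, 67, 66, 65, 64, 63, 63, 64, 54, 47, 53, 50, 51, 54, 52, 54, 55, 54, 57, 54, 55, 52, 53, 54, 51, 49, 51, 55, 50, 53, 58, 54, 51, 48, 47, 55, 55, 63, 66, 65, 68, 66, 66, 72, 87, 100, 101, 103, 92, 81]
240 [134, 131, 130, 130, 130, 130, 129, 113, 85, 85, 91, 100, 99, 99, 98, 95, 95, 96, 97, 95, 97, 97, 96, 93, 91, 90, 84, 75, 55, 53, 50, 51, 47, 48, 67, 94, 
[... 200 characters left out ...]
, 96, 99, 95, 96, 94, 97, 95, 95, 106, 136, 154, 156, 158, 155, 159, 158, 154, 143]
249 [135, 131, 129, 130, 130, 128, 130, 133, 128, 103, 84, 98, 108, 115, 115, 117, 117, 117, 118, 114] [49, 56, 59, 67, 81, 93, 95, 98, 96, 96, 95, 93, 95, 93, 95, 96, 132, 146, 154, 152, 149, 153, 151, 143, 129]
255 [136, 131, 131, 131, 131, 129, 131, 131, 125, 103, 83, 89, 104, 112, 114, 115, 115, 116, 115, 111] [53, 53, 55, 54, 51, 53, 59, 78, 87, 96, 96, 96, 98, 95, 92, 88, 81, 74, 76, 77, 75, 87, 112, 131, 136]
[[ 0.43206653 -0.11623768]
 [ 0.42684437 -0.09315124]
 [ 0.56730041 -0.09152151]
 [ 0.56232316 -0.06499914]] [ 0.49713362 -0.09147739] 0.02366969285061625 0.13747396268856718
yaw 11.05037690789861
```

```bash
python3 -c "
from h import *; togo([.497,-.0915,.078],191.8)"
```

```text
t 3.25 pos [ 0.4983 -0.0864  0.2312] yawx 192.79 zaxis [-1.e-04 -0.e+00 -1.e+00] shift shares [ 0.08 -0.16  5.11] rows 5.1
turn z shares 0.2
```

```bash
python3 -m jog '[[0,0,0.2,0.08,-0.16,0,1],[0,0,0,0,0,1,1],[0,0,0,0,0,1,1],[0,0,0,0,0,1,1],[0,0,0,0,0,1,1]]' 60; python3 -m jog '[[0,0,0,0,0,0.6,1],[0,0,0,0,0,0.51,1],[0,0,0,0,0,0,1],[0,0,0,0,0,0,-1],[0,0,0,0,0,0,-1]]' 60; python3 -m jog '[[0,0,0,0,0,0,-1],[0,0,0,0,0,0,-1],[0,0,0,0,0,0,-1],[0,0,0,0,0,0,-1]]'; python3 -c "
from h import *; togo([.497,-.0915,.078],191.8)"
```

```text
t: 3.88
tool_pos: [0.4971, -0.0919, 0.1105]
tool_rot: [-0.322, 3.125, -0.0]
contact_force: [0.1, -0.6, -0.0]
opening: 0.0852
grip_force: 0.0
t: 4.5
tool_pos: [0.498, -0.0918, 0.0793]
tool_rot: [-0.324, 3.123, -0.001]
contact_force: [-0.7, -0.0, 0.9]
opening: 0.0516
grip_force: 0.0
t: 5.0
tool_pos: [0.4977, -0.0917, 0.0789]
tool_rot: [-0.324, 3.124, -0.001]
contact_force: [0.0, 0.3, 5.2]
opening: 0.0253
grip_force: 61.0
t 5.0 pos [ 0.4977 -0.0917  0.0789] yawx 191.84 zaxis [ 1.3e-03 -3.0e-04 -1.0e+00] shift shares [0.02 0.01 0.03] rows 0.0
turn z shares 0.01
```

```bash
python3 -m jog '[[0,0,0,0,0,-0.4,-1],[0,0,0,0,0,-1,-1],[0,0,0,0,0,-1,-1],[0,0,0,0,0,-1,-1],[0,0,0,0,0,-0.6,-1]]';  python3 -c "
from h import *; togo([.540,.086,.200],260)
from station import viewer
import pickle
t=viewer.get_image('top'); s=viewer.get_image('side');pickle.dump((t,s),open('d2.pkl','wb'))
P=[[.497+.125*.979,-.0917+.125*.205,.199-.0439]]; print(proj(t,P),proj(s,P))
cv2.imwrite('pics/l.png',np.hstack([cv2.resize(t['img'][120:240,260:360],(500,600)),cv2.resize(s['img'][170:270,260:310],(300,600))])[:,:,::-1])
"
```

```text
t: 5.62
tool_pos: [0.4972, -0.0916, 0.1993]
tool_rot: [-0.324, 3.124, -0.001]
contact_force: [-0.2, -0.8, -2.0]
opening: 0.0252
grip_force: 60.1
t 5.62 pos [ 0.4972 -0.0916  0.1993] yawx 191.84 zaxis [ 9.e-04 -5.e-04 -1.e+00] shift shares [-2.61  5.5  -0.02] rows 5.5
turn z shares -13.63
[[302.72618248 140.14707716]] [[327.06065561 180.58041464]]
```

View pics/l.png

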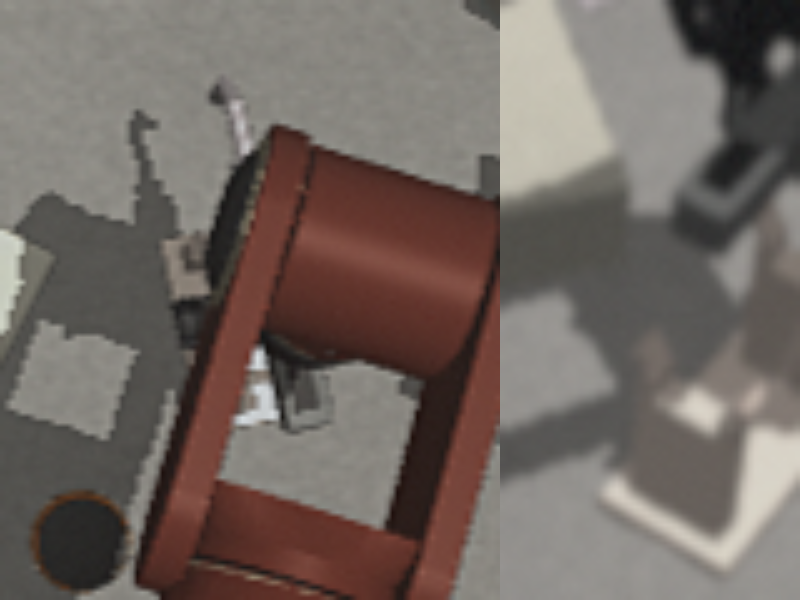

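The tip shows at about (303,139) in the top view against a predicted (302.7,140). The grasp offset is right to about 3 mm, so I'll carry the wand to above the seam start.

```bash
python3 -m jog '[[0,0,0,-0.43,0.92,0,-1],[0,0,0,-0.43,0.92,0,-1],[0,0,0,-0.43,0.92,0,-1],[0,0,0,-0.43,0.92,0,-1],[0,0,0,-0.43,0.92,0,-1]]'>/dev/null; python3 -m jog '[[0,0,-0.6,-0.43,0.92,0,-1],[0,0,-1,0,0,0,-1],[0,0,-1,0,0,0,-1],[0,0,-1,0,0,0,-1],[0,0,-1,0,0,0,-1]]'>/dev/null; python3 -m jog '[[0,0,-1,0,0,0,-1],[0,0,-1,0,0,0,-1],[0,0,-1,0,0,0,-1],[0,0,-1,0,0,0,-1],[0,0,-1,0,0,0,-1]]'>/dev/null;python3 -m jog '[[0,0,-1,0,0,0,-1],[0,0,-1,0,0,0,-1],[0,0,-1,0,0,0,-1],[0,0,-1,0,0,0,-1],[0,0,0,0,0,0,-1]]'; cat >> h.py <<'E'
C=np.array([.4975,.153]); A=np.radians(-28.4); RH=np.array([[np.cos(A),-np.sin(A)],[np.sin(A),np.cos(A)]])
def seam(s):
    "world xy at arclength s (m)"
    if s<.085: l=[.03,.08-s]
    elif s<.085+.035*np.pi/2: a=(s-.085)/.035; l=[-.005+.035*np.cos(a),-.005-.035*np.sin(a)]
    else: l=[-.005-(s-.085-.035*np.pi/2),-.04]
    return C+RH@l
L=-.125
def tipnow():
    from station import status
    o=status.get_obs(); T=R.from_rotvec(o['tool_rot']).as_matrix(); return np.array(o['tool_pos'])+T@[L,0,.0439]
E
python3 - <<'E'
from h import *; from station import viewer; import pickle
tp=tipnow(); togo([.540,.086,.2],260); print('tip',tp,'seam0',seam(0),'seam7',seam(.225))
t=viewer.get_image('top'); s=viewer.get_image('side');w=viewer.get_image('wrist');pickle.dump((t,s,w),open('d3.pkl','wb'))
for c,f in((t,0),(s,0),(w,1)):
    S=np.array([[*seam(x),.061] for x in np.arange(0,.226,.032)]); print(proj(c,tp,f).round(1),proj(c,S,f).round(1).tolist())
u=lambda c,k,x,y,w_,h_:cv2.resize(c['img'][y:y+h_,x:x+w_],None,fx=k,fy=k,interpolation=cv2.INTER_CUBIC)
a=u(t,4,180,135,100,100);b=u(s,4,195,140,100,100)
q=np.hstack([a,b]);cv2.imwrite('pics/m.png',q[:,:,::-1]); print(q.shape)
E
```

```text
t: 8.22
tool_pos: [0.5379, 0.0863, 0.196]
tool_rot: [2.013, -2.409, -0.003]
contact_force: [-0.2, -0.0, -1.8]
opening: 0.025
grip_force: 60.2
t 8.22 pos [0.5379 0.0863 0.196 ] yawx 259.77 zaxis [-3.2e-03 -1.0e-04 -1.0e+00] shift shares [-0.   -0.07 -0.13] rows 0.1
turn z shares -0.05
tip [0.5599823  0.20933669 0.15204073] seam0 [0.56193939 0.20910316] seam7 [0.39928719 0.16063076]
[[208.2 163.1]] [[212.2, 165.7], [221.3, 170.3], [230.3, 175.0], [239.1, 180.0], [242.3, 189.4], [238.3, 198.8], [233.6, 207.9], [228.9, 217.1]]
[[243.1 143.1]] [[243.7, 165.2], [246.2, 172.0], [248.8, 179.1], [250.9, 186.4], [245.8, 192.9], [235.4, 195.3], [224.7, 197.2], [213.9, 199.2]]
[[253.1 345.4]] [[251.3, 287.9], [260.4, 265.2], [270.2, 240.2], [282.3, 213.7], [309.7, 200.1], [338.4, 207.3], [364.5, 215.8], [388.3, 223.6]]
(400, 800, 3)
```

View pics/m.png

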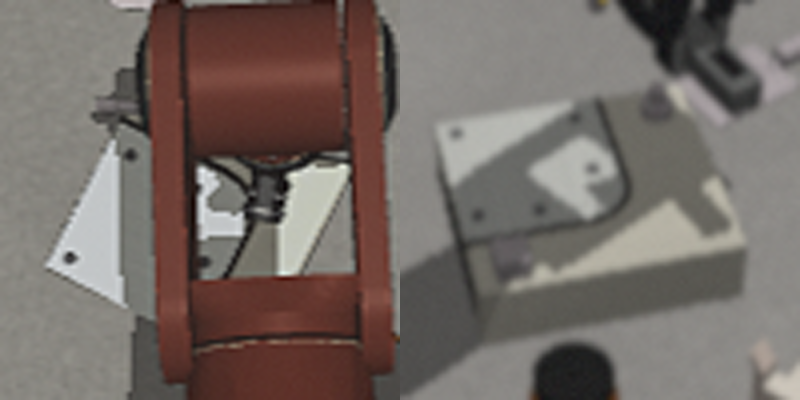

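```bash
python3 -m jog '[[0,0,0,-0.07,-0.0,1,-1],[0,0,0,0,0,1,-1],[0,0,0,0,0,0.5,-1],[0,0,0,0,0,0,-1]]'
python3 - <<'E'
from h import *; from station import viewer; import pickle
tp=tipnow(); togo([*(seam(0)+.125*np.array([-.1736,-.9848])),.11],260); print('tip',tp,'seam0',seam(0))
t=viewer.get_image('top'); s=viewer.get_image('side');w=viewer.get_image('wrist')
u=lambda c,k,x,y,w_,h_:cv2.resize(c['img'][y:y+h_,x:x+w_],None,fx=k,fy=k,interpolation=cv2.INTER_CUBIC)
for c,f in((t,0),(s,0),(w,1)):print(proj(c,tp,f).round(1), proj(c,[*seam(0),.061],f).round(1))
a=u(t,6,185,130,60,60);b=u(s,6,215,130,60,60);e=cv2.resize(w['img'][180:384,150:350],None,fx=1.2,fy=1.2)
q=np.hstack([a,b]); q=np.vstack([q,np.zeros((240,720,3),np.uint8)]); q[360:600,:240]=e[:240]; cv2.imwrite('pics/n.png',q[:,:,::-1])
E
```

```text
t: 8.88
tool_pos: [0.5383, 0.0884, 0.1217]
tool_rot: [2.014, -2.408, -0.003]
contact_force: [-0.8, 0.1, -2.3]
opening: 0.0251
grip_force: 60.1
t 8.88 pos [0.5383 0.0884 0.1217] yawx 259.81 zaxis [-2.9e-03 -1.0e-04 -1.0e+00] shift shares [ 0.07 -0.08  0.39] rows 0.4
turn z shares -0.04
tip [0.56033743 0.21139074 0.07767544] seam0 [0.56193939 0.20910316]
[[210.8 165.7]] [[212.2 165.7]]
[[242.8 161.2]] [[243.7 165.2]]
[[254.7 343.7]] [[252.5 329.7]]
```

View pics/n.png

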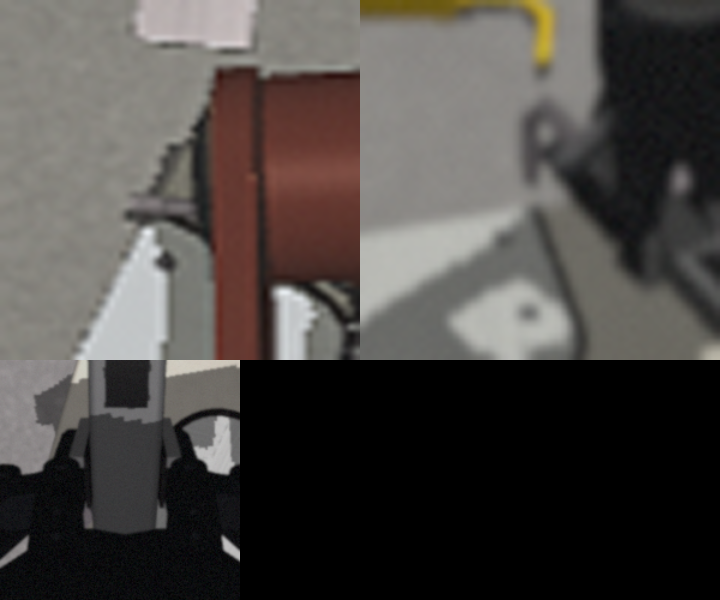

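Side view: the tip is at about (244,161), right above the seam's start at (244.7,164.7), with both about 1 px from prediction. Now I lower to about 5 mm and start the trace.

```bash
python3 -m jog '[[0,0,0,0.03,-0.04,0.14,-1],[0,0,0,0.04,-0.04,0.14,-1],[0,0,0,0,0,0.11,-1],[0,0,0,0,0,0,-1],[0,0,0,0,0,0,-1]]'
cat >> h.py <<'E'
def chk(s1,s0=None):
    "tip error in seam, and shares to reach arclength s1"
    from station import status
    o=status.get_obs(); T=R.from_rotvec(o['tool_rot']).as_matrix(); tp=tipnow()
    ss=np.arange(0,.2251,.0005); P=np.array([seam(s) for s in ss]); d=np.linalg.norm(P-tp[:2],axis=1); i=d.argmin()
    print('t',round(o['t'],2),'s',ss[i],'lat mm',round(d[i]*1e3,1),'tip z',tp[2].round(4),'F',np.round(o['contact_force'],1),'zax',T[:,2].round(3))
    for k in np.atleast_1d(s1): print(k,(T.T@(np.r_[seam(k),.0655]-tp)/.03).round(3))
E
python3 -c "
from h import *; chk([0,.0375,.075])"
```

```text
t: 9.65
tool_pos: [0.5413, 0.086, 0.1113]
tool_rot: [2.016, -2.409, -0.0]
contact_force: [0.0, -0.1, -2.1]
opening: 0.0253
grip_force: 60.1
t 9.65 s 0.0 lat mm 1.4 tip z 0.0674 F [ 0.  -0.1 -2.1] zax [-0. -0. -1.]
0.0 [0.005 0.046 0.063]
0.0375 [1.192 0.437 0.063]
0.075 [2.379 0.828 0.063]
```

```bash
python3 -m jog '[[0,0,0,0.12,0.045,0.01,-1],[0,0,0,0.12,0.045,0.01,-1],[0,0,0,0.12,0.045,0.01,-1],[0,0,0,0.12,0.045,0.01,-1],[0,0,0,0.12,0.045,0.01,-1]]' >/dev/null
python3 -c "
from h import *; chk([.0375])"
python3 -m jog '[[0,0,0,0.12,0.04,0,-1],[0,0,0,0.12,0.04,0,-1],[0,0,0,0.12,0.04,0,-1],[0,0,0,0.12,0.04,0,-1],[0,0,0,0.12,0.04,0,-1]]' >/dev/null
python3 -c "
from h import *; chk([.0375,.075])"
```

```text
t 10.28 s 0.019 lat mm 0.5 tip z 0.0659 F [-0.5  0.3 -2.3] zax [ 0. -0. -1.]
0.0375 [0.582 0.209 0.014]
t 10.9 s 0.038 lat mm 0.4 tip z 0.0659 F [-0.7  0.1 -2.8] zax [-0. -0. -1.]
0.0375 [-0.017  0.009  0.013]
0.075 [1.171 0.4   0.013]
```

```bash
for i in 1 2; do python3 -m jog '[[0,0,0,0.12,0.04,0,-1],[0,0,0,0.12,0.04,0,-1],[0,0,0,0.12,0.04,0,-1],[0,0,0,0.12,0.04,0,-1],[0,0,0,0.12,0.04,0,-1]]' >/dev/null; done
python3 -c "
from h import *; chk(np.arange(.08,.15,.00375))"
```

```text
t 12.15 s 0.076 lat mm 0.3 tip z 0.0659 F [-0.4 -1.2 -2.3] zax [-0. -0. -1.]
0.08 [0.129 0.052 0.013]
0.08375 [0.248 0.091 0.013]
0.08750000000000001 [0.366 0.133 0.013]
0.09125000000000001 [0.479 0.187 0.013]
0.09500000000000001 [0.585 0.252 0.013]
0.09875000000000002 [0.684 0.329 0.013]
0.10250000000000002 [0.774 0.415 0.013]
0.10625000000000002 [0.855 0.511 0.013]
0.11000000000000003 [0.924 0.614 0.013]
0.11375000000000003 [0.982 0.725 0.013]
0.11750000000000003 [1.029 0.841 0.013]
0.12125000000000004 [1.062 0.961 0.013]
0.12500000000000006 [1.082 1.085 0.013]
0.12875000000000003 [1.089 1.21  0.013]
0.13250000000000006 [1.083 1.334 0.013]
0.13625000000000004 [1.063 1.458 0.013]
0.14000000000000007 [1.03  1.578 0.013]
0.14375000000000004 [0.991 1.697 0.013]
0.14750000000000008 [0.952 1.816 0.013]
```

```bash
python3 -m jog '[[0,0,0,0.13,0.05,0,-1],[0,0,0,0.12,0.04,0,-1],[0,0,0,0.12,0.04,0,-1],[0,0,0,0.11,0.055,0,-1],[0,0,0,0.105,0.065,0,-1]]' >/dev/null; python3 -m jog '[[0,0,0,0.1,0.08,0,-1],[0,0,0,0.09,0.085,0,-1],[0,0,0,0.08,0.095,0,-1],[0,0,0,0.07,0.105,0,-1],[0,0,0,0.06,0.11,0,-1]]' >/dev/null
python3 -c "
from h import *; chk(np.arange(.11375,.15,.00375))"
```

```text
t 13.4 s 0.114 lat mm 0.2 tip z 0.0659 F [ 0.1 -1.4 -1.3] zax [-0. -0. -1.]
0.11375 [ 0.001 -0.005  0.013]
0.11750000000000001 [0.047 0.111 0.013]
0.12125000000000001 [0.081 0.231 0.013]
0.125 [0.101 0.355 0.013]
0.12875000000000003 [0.108 0.479 0.013]
0.1325 [0.102 0.604 0.013]
0.13625000000000004 [0.082 0.727 0.013]
0.14 [0.049 0.848 0.013]
0.14375000000000004 [0.01  0.967 0.013]
0.14750000000000002 [-0.029  1.085  0.013]
```

```bash
python3 -m jog '[[0,0,0,0.045,0.11,0,-1],[0,0,0,0.035,0.12,0,-1],[0,0,0,0.02,0.12,0,-1],[0,0,0,0.01,0.125,0,-1],[0,0,0,-0.005,0.125,0,-1]]' >/dev/null; python3 -m jog '[[0,0,0,-0.02,0.125,0,-1],[0,0,0,-0.035,0.12,0,-1],[0,0,0,-0.04,0.12,0,-1],[0,0,0,-0.04,0.12,0,-1],[0,0,0,-0.04,0.12,0,-1]]' >/dev/null
python3 -c "
from h import *; chk([.15,.1875,.225])
from station import status;print(status.get_obs()['q'])"
```

```text
t 14.65 s 0.1515 lat mm 1.0 tip z 0.0658 F [-0.5  0.3 -2.8] zax [-0.    -0.001 -1.   ]
0.15 [ 0.048 -0.035  0.011]
0.1875 [-0.342  1.152  0.011]
0.225 [-0.732  2.34   0.01 ]
[-1.59915365e-01 -2.99144428e-01  2.14209587e+00 -8.96263641e-04
  1.29860169e+00 -3.12282061e+00]
```

```bash
for i in 1 2; do python3 -m jog '[[0,0,0,-0.035,0.12,0,-1],[0,0,0,-0.035,0.12,0,-1],[0,0,0,-0.035,0.12,0,-1],[0,0,0,-0.035,0.12,0,-1],[0,0,0,-0.035,0.12,0,-1]]' >/dev/null;python3 -c "
from h import *; chk([.1875,.225])
from station import status;print(status.get_obs()['q'])"; done
```

```text
t 15.28 s 0.17 lat mm 0.4 tip z 0.0658 F [ 0.3  0.7 -1.9] zax [-0.    -0.001 -1.   ]
0.1875 [-0.168  0.552  0.01 ]
0.225 [-0.558  1.74   0.009]
[-1.46641935e-01 -3.48263139e-01  2.17945088e+00 -9.11221696e-04
  1.31038326e+00 -3.10955019e+00]
t 15.9 s 0.189 lat mm 0.3 tip z 0.0658 F [-0.  -0.1 -2.3] zax [-0.    -0.001 -1.   ]
0.1875 [ 0.007 -0.048  0.01 ]
0.225 [-0.383  1.14   0.01 ]
[-1.32152858e-01 -3.98990083e-01  2.21620990e+00 -8.90902577e-04
  1.32435177e+00 -3.09507000e+00]
```

```bash
for i in 1 2; do python3 -m jog '[[0,0,0,-0.04,0.115,0,-1],[0,0,0,-0.04,0.115,0,-1],[0,0,0,-0.04,0.115,0,-1],[0,0,0,-0.04,0.115,0,-1],[0,0,0,-0.04,0.115,0,-1]]' >/dev/null;done; python3 -m jog '[[0,0,0,0,0,0,-1],[0,0,0,0,0,0,-1]]' >/dev/null
python3 - <<'E'
from h import *; chk([.225]); from station import viewer
s=viewer.get_image('side'); print(proj(s,tipnow()),proj(s,[*seam(.225),.061]))
cv2.imwrite('pics/e.png',cv2.resize(s['img'][155:235,175:275],None,fx=6,fy=6,interpolation=cv2.INTER_CUBIC)[:,:,::-1])
E
```

```text
t 17.4 s 0.225 lat mm 0.4 tip z 0.0658 F [-1.   0.2 -3. ] zax [ 0.    -0.001 -1.   ]
0.225 [ 0.014 -0.     0.011]
[[213.4476321  198.04937268]] [[213.59225967 199.27684832]]
```

View pics/e.png

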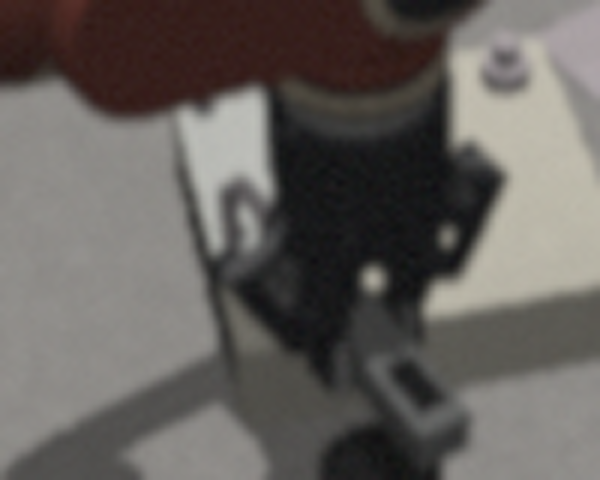

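The tip is at about (214,199), over the seam's end. Now I lift, turn back and return to the cradle.

```bash
python3 -m jog '[[0,0,0,0,0,-0.4,-1],[0,0,0,0,0,-0.9,-1],[0,0,0,0,0,-1,-1],[0,0,0,0,0,-0.8,-1],[0,0,1,0,0,0,-1]]'>/dev/null
for i in 1 2; do python3 -m jog '[[0,0,1,0,0,0,-1],[0,0,1,0,0,0,-1],[0,0,1,0,0,0,-1],[0,0,1,0,0,0,-1],[0,0,1,0,0,0,-1]]'>/dev/null; done
python3 -m jog '[[0,0,1,0,0,0,-1],[0,0,1,0,0,0,-1],[0,0,0.6,0,0,0,-1],[0,0,0,0,0,0,-1]]'
python3 -c "
from h import *; togo([.4976,-.0917,.2],191.84)"
```

```text
t: 19.82
tool_pos: [0.3774, 0.0381, 0.2036]
tool_rot: [-0.323, 3.124, -0.002]
contact_force: [-0.6, -0.2, -2.2]
opening: 0.025
grip_force: 60.1
t 19.82 pos [0.3774 0.0381 0.2036] yawx 191.8 zaxis [ 8.e-04 -1.e-03 -1.e+00] shift shares [-3.04 -5.06  0.13] rows 5.1
turn z shares -0.01
```

```bash
python3 -m jog '[[0,0,0,-0.51,-0.84,0,-1],[0,0,0,-0.51,-0.84,0,-1],[0,0,0,-0.51,-0.84,0,-1],[0,0,0,-0.51,-0.84,0,-1],[0,0,0,-0.51,-0.84,0,-1]]'>/dev/null
python3 -m jog '[[0,0,0,-0.49,-0.86,0,-1],[0,0,0,0,0,0.5,-1],[0,0,0,0,0,0.8,-1],[0,0,0,0,0,0,-1],[0,0,0,0,0,0,-1]]'
python3 -c "
from h import *; togo([.4976,-.0917,.0795],191.84)"
```

```text
t: 21.08
tool_pos: [0.4974, -0.0915, 0.1644]
tool_rot: [-0.323, 3.125, -0.001]
contact_force: [-0.6, -0.2, -1.5]
opening: 0.0253
grip_force: 60.1
t 21.07 pos [ 0.4974 -0.0915  0.1644] yawx 191.81 zaxis [ 3.e-04 -9.e-04 -1.e+00] shift shares [-0.01 -0.    2.83] rows 2.8
turn z shares -0.01
```

```bash
python3 -m jog '[[0,0,0,0,0,0.6,-1],[0,0,0,0,0,0.6,-1],[0,0,0,0,0,0.6,-1],[0,0,0,0,0,0.5,-1],[0,0,0,0,0,0.2,-1]]'
python3 -m jog '[[0,0,0,0,0,0.15,-1],[0,0,0,0,0,0.1,-1],[0,0,0,0,0,0.06,-1],[0,0,0,0,0,0,-1]]'
```

```text
t: 21.7
tool_pos: [0.4964, -0.0916, 0.087]
tool_rot: [0.322, -3.122, -0.0]
contact_force: [0.4, 0.4, -2.2]
opening: 0.025
grip_force: 60.2
t: 22.2
tool_pos: [0.4975, -0.092, 0.0798]
tool_rot: [-0.322, 3.125, -0.002]
contact_force: [0.3, -0.1, -2.1]
opening: 0.0253
grip_force: 60.2
```

```bash
python3 -m jog '[[0,0,0,0,0,0.03,-1],[0,0,0,0,0,0.02,-1],[0,0,0,0,0,0,-1]]'
```

```text
t: 22.58
tool_pos: [0.4976, -0.092, 0.0789]
tool_rot: [-0.322, 3.125, -0.002]
contact_force: [-1.7, -0.2, 3.4]
opening: 0.0251
grip_force: 60.9
```

Contact force +3.4 N at the original height means it is seated. Release and retreat upward.

```bash
python3 -m jog '[[0,0,0,0,0,0,0],[0,0,0,0,0,0,0],[0,0,0,0,0,0,1],[0,0,0,0,0,0,1],[0,0,0,0,0,0,1]]'
python3 -m jog '[[0,0,0,0,0,-0.3,1],[0,0,0,0,0,-0.9,1],[0,0,0,0,0,-1,1],[0,0,0,0,0,-1,1],[0,0,0,0,0,-1,1]]'
python3 -m jog '[[0,0,0,0,0,-1,1],[0,0,0,0,0,0,1],[0,0,0,0,0,0,1]]'
python3 - <<'E'
from station import viewer; import cv2; from h import *
w=viewer.get_image('wrist'); s=viewer.get_image('side')
print(proj(w,[[.4956,-.0918,.111],[.5639,-.0764,.111],[.4273,-.107,.111]],True))
a=cv2.resize(w['img'][60:310,180:330],(360,600)); b=cv2.resize(s['img'][180:280,255:328],(438,600))
cv2.imwrite('pics/f.png',np.hstack([a,b])[:,:,::-1])
E
```

```text
t: 23.2
tool_pos: [0.4974, -0.0919, 0.078]
tool_rot: [0.322, -3.125, 0.001]
contact_force: [0.9, -0.1, 1.1]
opening: 0.085
grip_force: 0.0
t: 23.82
tool_pos: [0.4974, -0.0918, 0.2059]
tool_rot: [-0.322, 3.124, -0.002]
contact_force: [0.5, -0.5, -0.1]
opening: 0.0856
grip_force: 0.0
t: 24.2
tool_pos: [0.497, -0.0917, 0.2334]
tool_rot: [0.322, -3.124, 0.001]
contact_force: [0.3, 0.1, -0.7]
opening: 0.0854
grip_force: 0.0
[[254.7295171  183.08669202]
 [255.74428125 250.28899957]
 [253.76097413 106.79388277]]
```

View pics/f.png

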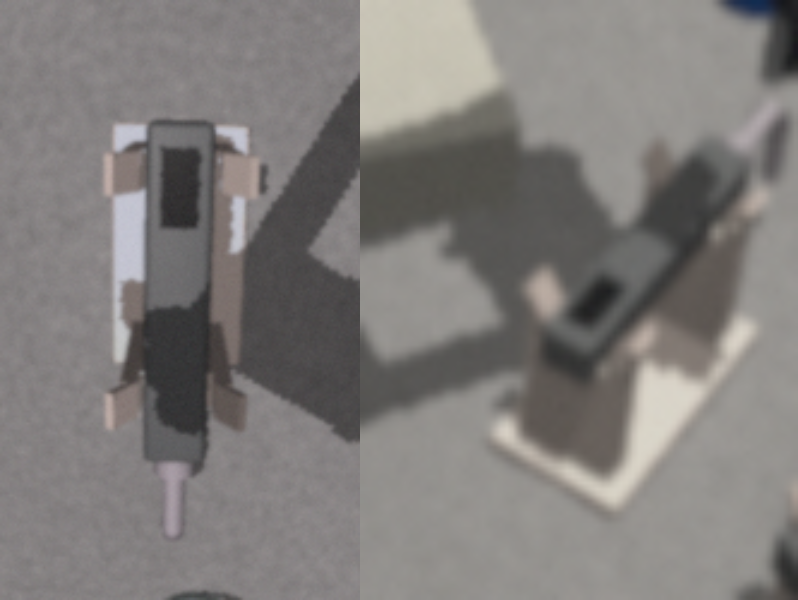

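The wand sits in both notches, level, with its nose pointing the original way. The wrist crop shows the handle from (180,120) to (178,460), centred between the posts, and the gripper is clear.

```bash
python3 -c "
from station import finish_job; print(finish_job())"
```

```text
the job is handed in; nothing more can be done
None
```

I traced the wand's tip along the whole seam at about 3 cm/s, roughly 6 mm above the housing top. I then set it back in its own cradle with the nose the same way, released it and handed the job in at about 24 s; no verdict came back.

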